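# Pack the tall and the short tin into the coffee case

## Task

Pack the two steel tins with ball knobs into the two empty square bays in the middle of the open wooden coffee case. First stand the tall tin in the back bay, the one beside the folded-back lid, and let go; then stand the short tin in the front bay. Keep the tins upright all along and set them down gently rather than dropping them.

Things in the scene. Friction and masses are not known exactly. Their poses are not given: they have to be found in the camera images.
- tall_tin: The taller of the two steel tins. Closed cylinder of plain polished steel, 56 mm in diameter (59 mm over the lid's rim, the top 6 mm of the cylinder), 140 mm high to the flat lid, plus a small ivory ball knob (18 mm in diameter) in the middle of the lid; 159 mm high in all, about 180 to 340 g. It stands upright on the table; origin at the centre of its underside, z up along its axis. Its yaw does not matter.
- short_tin: The shorter of the two steel tins. Closed cylinder of plain polished steel, 56 mm in diameter (59 mm over the lid's rim, the top 6 mm of the cylinder), 70 mm high to the flat lid, plus a small ivory ball knob (18 mm in diameter) in the middle of the lid; 89 mm high in all, about 110 to 200 g. It stands upright on the table; origin at the centre of its underside, z up along its axis. Its yaw does not matter.
- back_bay (a point): Empty square bay at the back of the fixed wooden case, farther from the robot, beside the lid that lies flat behind the case (nothing there over 30 mm high). 84 x 84 mm inside, floor 8 mm above the table, walls 22 mm above that floor. Point: centre of the floor; x from the case's front to its back, y left, z up. 
- front_bay (a point): Empty square bay at the front of the same case, nearer the robot. 84 x 84 mm inside, floor 8 mm above the table, walls 22 mm above that floor. Point: centre of the floor; x from the case's front to its back, y left, z up. Bay centres are 110 mm apart, a 26 mm bar between. A cup lying left of the bays (90 mm off their centre line) is 56 mm high, all else in the case lower; other loose tableware is at most 110 mm high.
Mind the look-alikes: they are no part of the job. Leave any black or yellow look-alike of the short_tin alone.

How it is judged:
By the outcome, as a careful person would: the job done as asked, in the order asked, and still so for the second after the job is handed in, with the robot touching nothing.
It also fails if it takes over 64 s, if anything falls off the work surface, if the arm or the gripper's body presses on something with over 40 N, if the wrist force passes 120 N, or if a joint passes its speed limit or range.

## Robot

A 7-joint arm with a two-finger parallel gripper is mounted at the origin on the work surface. World frame = base frame: x ahead of the robot, y to its left, z up, the work surface at z = 0. Lengths are in m, angles in rad, forces in N, time in s.
With the tool pointing down it reaches from about 0.4 to 0.85 m from the base axis. Payload 10.4 kg.
Tool frame: the origin (TCP) lies between the finger pads; the fingertips stand 11 mm ahead of it and the grasp point (between the pads) lies 8 mm behind it (tip_reach is the distance from the TCP to the fingertips, in m); z points along the fingers, y is the line along which they close (so a half turn about z gives the same grasp; the last joint's range is limited). The gripper opens to 85 mm and grips with 20 to 120 N. Pads are 22 mm wide; open, the fingers measure 114 mm over their backs; the gripper's body (76 mm by 85 mm) begins 54 mm behind the grasp point. The pads swing forward as they close: fully open they stand 13 mm farther back than shut.
Start: joints at [1.166, 0.332, -0.065, 1.46, 0.022, 1.35, -0.088], TCP at [0.233, -0.58, 0.242] pointing down, gripper open.
Joint ranges: [-2.6, 2.6], [-0.5, 2.12], [-1.47, 1.34], [0.16, 2.42], [-1.27, 4.41], [0.06, 2.06], [-2.6, 2.6]. Speed limits (rad/s): [2.22, 2.22, 2.79, 2.79, 3.14, 3.14, 3.14].

## Interface

Orientations are given as a unit quaternion [x, y, z, w].
In Python, from workcell import * gives the robot as it stands.
- The arm moves only by the shell command python3 -m inch 'ROWS' [OPENING] [FORCE]. ROWS is JSON, a list of rows, each an object with "slide": the shift along the world's x, y, z in m, a list of three; "yaw": the turn about the world's z in rad. A call has 1 to 20 rows; each row is the pose to reach, as a shift and turn from the pose commanded when the call began; what a row does not reach only later rows make up. A row lasts 1/12 s, in which the tool goes at most 41.7 mm and 7.16 degrees, less where a joint would pass 70% of its speed; a pose out of reach is approached as far as the arm can. A call with a gripper value outside its range is refused whole. OPENING is the closure in counts, from 0 (fully open) to 255 (shut), set as the call begins (- or left out, the last holds). The fingers move at their own pace and stop on an object; FORCE is the grip in N (left out, the last holds). Time passes only in rows, so rows that repeat a pose let the fingers close. It gives the time, the measured TCP pose, the force, the opening and the grip force at its end, in the units of the state.
- get_obs(): the state, without advancing time (a new reading comes with each control period).
- camera(name): name is "scene" or "top" or "wrist"; returns a dict with "frame" (400x640x3 uint8, red, green, blue), "fx", "fy", "cx", "cy" (pixels), "extrinsics" (4x4, takes a point from world to camera coordinates). Camera axes: x right, y down, z forward; pixel columns grow to the right and rows downward; lengths in m; the calibration is good to about 2 mm. A picture is of the moment at which its call begins. There is no depth.
- hand_in(): hands the job in; it is judged then, once.
The state is a dict: "clock": time; "joint_pos": joint angles; "joint_velocities": joint speeds; "tau": joint torques, N m; "position": TCP position; "ee_rot": TCP orientation; "ft_force": force on the tool from outside, world axes, zero at the start; "torque": the same for the moment, N m; "grip_width": opening from 0.0 (shut) to 1.0 (fully open); "grasp_force": force on a finger pad.
Only numpy, scipy, OpenCV 4.12 (cv2) and the standard library are available. Lean on these libraries where they do the work, as an engineer would, in place of code of your own. Each camera call takes 0.05 s, during which the arm holds its last target. There are 200 camera calls.

## Working session

There is one attempt and no reset: what is moved stays moved. The work goes in short steps, Python scripts to look and compute and a shell command to move; the robot and the scene stay as the last step left them, time stands still between calls to the robot, and variables do not carry over. Pictures are saved under pics/ and viewed, at most 10 in all, crops included, and the job is handed in when it is done.

```bash
mkdir -p pics
cat > h.py <<'E'
from workcell import *
import numpy as np, cv2
def snap(n,f):
    c=camera(n); cv2.imwrite('pics/'+f,c['frame'][:,:,::-1]); 
    np.savez('pics/'+f[:-4]+'.npz',K=[c['fx'],c['fy'],c['cx'],c['cy']],E=c['extrinsics']); return c
def ray(f,u,v,z):
    d=np.load('pics/'+f+'.npz'); fx,fy,cx,cy=d['K']; E=d['E']; R=E[:3,:3]; o=-R.T@E[:3,3]
    r=R.T@np.array([(u-cx)/fx,(v-cy)/fy,1]); return (o+r*(z-o[2])/r[2]).round(4)
def proj(f,p):
    d=np.load('pics/'+f+'.npz'); fx,fy,cx,cy=d['K']; E=d['E']; q=E[:3,:3]@np.array(p)+E[:3,3]
    return (q[0]/q[2]*fx+cx).round(1),(q[1]/q[2]*fy+cy).round(1)
E
python3 - <<'E'
from h import *
snap('scene','s0.png');snap('top','t0.png')
o=get_obs();print(o['clock'],o['position'],o['ee_rot'],o['grip_width'])
for f in('s0','t0'):
    d=np.load('pics/'+f+'.npz');E=d['E'];print(f,-E[:3,:3].T@E[:3,3],E[2,:3])
E
```

```text
0.1 [ 0.23276416 -0.57968826  0.24159709] [ 9.81832587e-01  1.89748159e-01 -1.27227616e-04 -6.25669962e-04] 0.9988588935238828
s0 [1.60896802 0.52338412 0.8426271 ] [-0.76305514 -0.33894433 -0.55033043]
t0 [0.39494805 0.03544657 1.2071678 ] [ 0.07526725  0.01260672 -0.9970837 ]
```

View pics/t0.png

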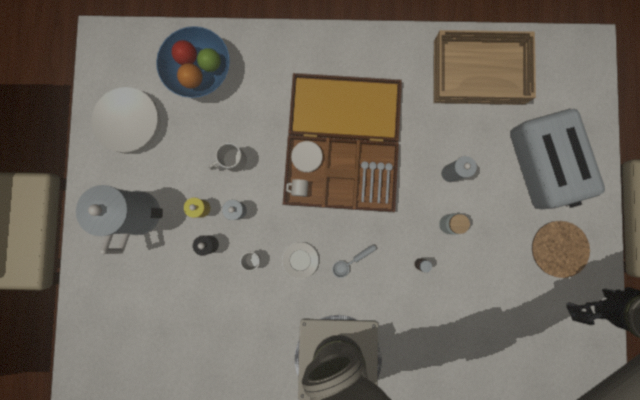

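View pics/s0.png

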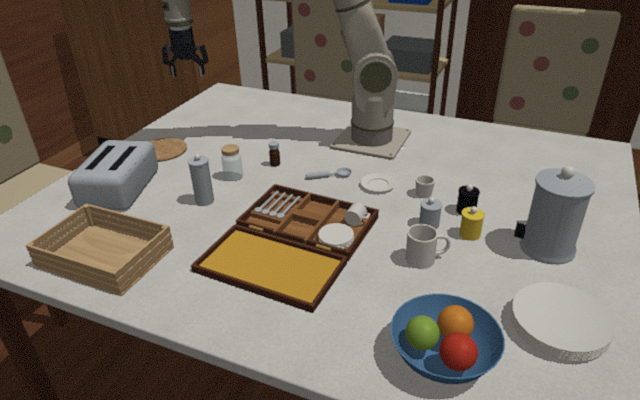

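The top view shows the tall steel tin near (466,168), the short steel tin near (233,210), and the bays near (343,157) and (341,191). The yellow and black look-alikes are at (196,207) and (205,244). I'll enlarge these for exact pixels.

Run:
```python
from h import *
im=cv2.imread('pics/t0.png')
a=cv2.resize(im[130:220,280:405],None,fx=6,fy=6,interpolation=cv2.INTER_CUBIC)[:, :750]
cv2.imwrite('pics/c1.png',a)
b=[cv2.resize(im[145:190,440:490],None,fx=8,fy=8,interpolation=3),cv2.resize(im[190:235,210:260],None,fx=8,fy=8,interpolation=3)]
cv2.imwrite('pics/c2.png',np.hstack(b))
```

```text
(no output)
```

View pics/c1.png

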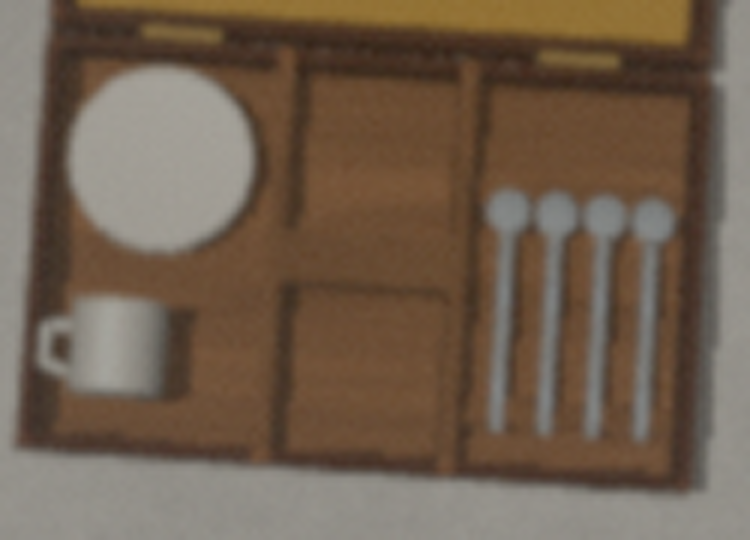

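View pics/c2.png

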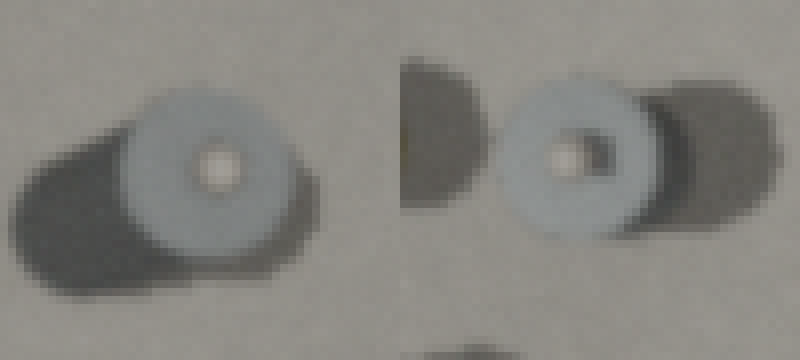

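Run:
```python
from h import *
def P(n,x,y,s,ou,ov,z): print(n,ray('t0',(x+.5)/s-.5+ou,(y+.5)/s-.5+ov,z))
P('tall knob',218,167,8,440,145,.15);P('tall lid',207,173,8,440,145,.14)
P('short knob',169,157,8,210,190,.08);P('short lid',177,157,8,210,190,.07)
for n,x,y in [('L div top',298,70),('R div top',462,75),('L div bot',275,455),('R div bot',440,468),('bar front edge mid',367,288),('bar back mid',372,240),('case FL',18,445),('case FR',695,488),('case BL',52,40),('case BR',715,75)]: P(n,x,y,6,280,130,.03)
```

```text
tall knob [ 0.5643 -0.3312  0.15  ]
tall lid [ 0.5638 -0.331   0.14  ]
short knob [0.4354 0.3165 0.08  ]
short lid [0.4359 0.3161 0.07  ]
L div top [0.6484 0.0396 0.03  ]
R div top [ 0.6475 -0.0427  0.03  ]
L div bot [0.4547 0.0468 0.03  ]
R div bot [ 0.45   -0.0351  0.03  ]
bar front edge mid [0.539  0.0028 0.03  ]
bar back mid [0.5632 0.0008 0.03  ]
case FL [0.4569 0.1746 0.03  ]
case FR [ 0.4429 -0.1612  0.03  ]
case BL [0.6612 0.1637 0.03  ]
case BR [ 0.6501 -0.1694  0.03  ]
```

```bash
python3 -m inch '[{"slide":[0.02,0.015,0.01],"yaw":0.05},{"slide":[0.05,0.04,0.01],"yaw":0.12},{"slide":[0.08,0.06,0.01],"yaw":0.19},{"slide":[0.11,0.08,0.01],"yaw":0.26},{"slide":[0.14,0.105,0.01],"yaw":0.33},{"slide":[0.17,0.13,0.01],"yaw":0.4},{"slide":[0.2,0.15,0.01],"yaw":0.47},{"slide":[0.23,0.175,0.01],"yaw":0.54},{"slide":[0.26,0.195,0.01],"yaw":0.6},{"slide":[0.285,0.215,0.01],"yaw":0.64},{"slide":[0.31,0.235,0.01],"yaw":0.66},{"slide":[0.325,0.245,0.01],"yaw":0.66},{"slide":[0.331,0.249,0.01],"yaw":0.66},{"slide":[0.331,0.249,0.01],"yaw":0.66},{"slide":[0.331,0.249,0.01],"yaw":0.66}]' 0 40
python3 - <<'E'
from h import *
snap('wrist','w1.png')
o=get_obs();print(o['clock'],o['position'],o['ee_rot'],o['joint_pos'])
for p in([.564,-.331,.15],[.564,-.331,.14]):print(proj('w1',p))
E
```

```text
clock: 1.35
position: [0.563, -0.332, 0.252]
ee_rot: [0.868, 0.497, -0.001, -0.0]
ft_force: [-0.7, -0.4, -0.7]
grip_width: 1.0
grasp_force: 0.0
1.4 [ 0.56255812 -0.33269342  0.25219808] [ 8.67908172e-01  4.96724316e-01 -5.82212844e-04  1.39951664e-04] [ 0.71244955  0.41335565 -0.34279735  1.34776302  0.13845347  1.40414723
 -0.15776838]
(np.float64(319.7), np.float64(198.8))
(np.float64(319.7), np.float64(195.8))
```

View pics/w1.png

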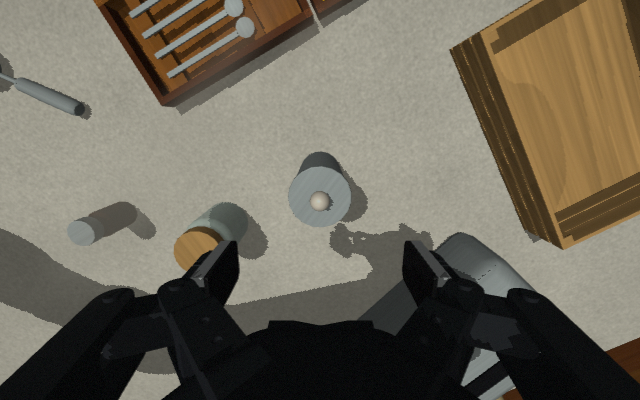

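The knob shows at (320,200), against a prediction of (319.7,198.8), so the estimate holds. I'll descend and grip.

```bash
python3 -m inch '[{"slide":[0.001,0.001,-0.02]},{"slide":[0.001,0.001,-0.05]},{"slide":[0.001,0.001,-0.08]},{"slide":[0.001,0.001,-0.105]},{"slide":[0.001,0.001,-0.125]},{"slide":[0.001,0.001,-0.138]},{"slide":[0.001,0.001,-0.144]},{"slide":[0.001,0.001,-0.146]},{"slide":[0.001,0.001,-0.146]}]'
python3 -m inch '[{"slide":[0,0,0]},{"slide":[0,0,0]},{"slide":[0,0,0]},{"slide":[0,0,0]},{"slide":[0,0,0]},{"slide":[0,0,0]},{"slide":[0,0,0]},{"slide":[0,0,0]},{"slide":[0,0,0]},{"slide":[0,0,0]},{"slide":[0,0,0]},{"slide":[0,0,0]}]' 255 40
python3 -m inch '[{"slide":[0,0,0.005]},{"slide":[0,0,0.02]},{"slide":[0,0,0.04]},{"slide":[0,0,0.06]},{"slide":[0,0,0.08]},{"slide":[0,0,0.09]},{"slide":[0,0,0.09]},{"slide":[0,0,0.09]}]'
```

```text
invalid input
invalid input
invalid input
```

```bash
python3 -m inch '[{"slide":[0.001,0.001,-0.02],"yaw":0},{"slide":[0.001,0.001,-0.05],"yaw":0},{"slide":[0.001,0.001,-0.08],"yaw":0},{"slide":[0.001,0.001,-0.105],"yaw":0},{"slide":[0.001,0.001,-0.125],"yaw":0},{"slide":[0.001,0.001,-0.138],"yaw":0},{"slide":[0.001,0.001,-0.144],"yaw":0},{"slide":[0.001,0.001,-0.146],"yaw":0},{"slide":[0.001,0.001,-0.146],"yaw":0}]' && python3 -m inch '[{"slide":[0,0,0],"yaw":0},{"slide":[0,0,0],"yaw":0},{"slide":[0,0,0],"yaw":0},{"slide":[0,0,0],"yaw":0},{"slide":[0,0,0],"yaw":0},{"slide":[0,0,0],"yaw":0},{"slide":[0,0,0],"yaw":0},{"slide":[0,0,0],"yaw":0},{"slide":[0,0,0],"yaw":0},{"slide":[0,0,0],"yaw":0},{"slide":[0,0,0],"yaw":0},{"slide":[0,0,0],"yaw":0}]' 255 40
```

```text
clock: 2.15
position: [0.5648, -0.3307, 0.107]
ee_rot: [0.868, 0.497, 0.0, 0.0]
ft_force: [-0.3, -1.7, -0.2]
grip_width: 0.997
grasp_force: 0.0
clock: 3.15
position: [0.5656, -0.3303, 0.108]
ee_rot: [0.867, 0.498, 0.001, 0.001]
ft_force: [-1.9, 0.3, 6.6]
grip_width: 0.668
grasp_force: 41.5
```

```bash
python3 -m inch '[{"slide":[0,0,0.004],"yaw":0},{"slide":[0,0,0.015],"yaw":0},{"slide":[0,0,0.03],"yaw":0},{"slide":[0,0,0.05],"yaw":0},{"slide":[0,0,0.07],"yaw":0},{"slide":[0,0,0.085],"yaw":0},{"slide":[0,0,0.095],"yaw":0},{"slide":[0,0,0.1],"yaw":0},{"slide":[0,0,0.1],"yaw":0}]' && python3 -m inch '[{"slide":[0.001,0.006,0],"yaw":0.01},{"slide":[0.003,0.02,0],"yaw":0.03},{"slide":[0.005,0.04,0],"yaw":0.06},{"slide":[0.007,0.06,0],"yaw":0.09},{"slide":[0.01,0.085,0],"yaw":0.12},{"slide":[0.013,0.11,0],"yaw":0.16},{"slide":[0.016,0.135,0],"yaw":0.2},{"slide":[0.019,0.16,0],"yaw":0.24},{"slide":[0.022,0.185,0],"yaw":0.28},{"slide":[0.025,0.21,0],"yaw":0.32},{"slide":[0.028,0.235,0],"yaw":0.36},{"slide":[0.031,0.26,0],"yaw":0.4},{"slide":[0.034,0.285,0],"yaw":0.43},{"slide":[0.036,0.305,0],"yaw":0.46},{"slide":[0.038,0.318,0],"yaw":0.48},{"slide":[0.039,0.326,0],"yaw":0.48},{"slide":[0.04,0.33,0],"yaw":0.48},{"slide":[0.04,0.33,0],"yaw":0.48},{"slide":[0.04,0.33,0],"yaw":0.48}]'
python3 - <<'E'
from h import *
snap('wrist','w2.png');snap('scene','s2.png')
im=[cv2.imread('pics/w2.png'),cv2.imread('pics/s2.png')]
cv2.imwrite('pics/c3.png',np.vstack([cv2.resize(i,(480,300)) for i in im]))
E
```

```text
clock: 3.9
position: [0.5652, -0.3301, 0.2075]
ee_rot: [0.867, 0.498, 0.0, 0.001]
ft_force: [0.9, -0.8, -2.7]
grip_width: 0.667
grasp_force: 43.3
clock: 5.48
position: [0.6049, -0.0013, 0.2062]
ee_rot: [0.725, 0.689, -0.0, 0.0]
ft_force: [-0.1, -0.3, -2.5]
grip_width: 0.669
grasp_force: 43.3
```

View pics/c3.png

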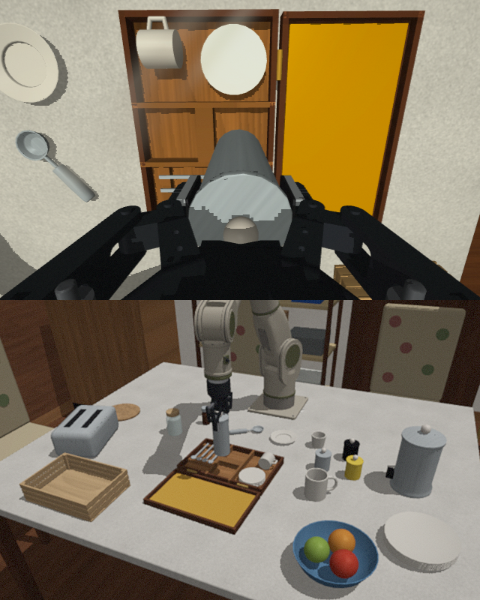

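The wrist view shows the tall tin held upright between the pads. Its foot is over the back bay, next to the amber lid, and the scene view agrees. Lowering it now.

```bash
python3 -m inch '[{"slide":[0,0,-0.005],"yaw":0},{"slide":[0,0,-0.015],"yaw":0},{"slide":[0,0,-0.03],"yaw":0},{"slide":[0,0,-0.045],"yaw":0},{"slide":[0,0,-0.06],"yaw":0},{"slide":[0,0,-0.07],"yaw":0},{"slide":[0,0,-0.078],"yaw":0},{"slide":[0,0,-0.083],"yaw":0},{"slide":[0,0,-0.085],"yaw":0},{"slide":[0,0,-0.086],"yaw":0},{"slide":[0,0,-0.086],"yaw":0},{"slide":[0,0,-0.086],"yaw":0}]' && python3 -m inch '[{"slide":[0,0,-0.001],"yaw":0},{"slide":[0,0,-0.002],"yaw":0},{"slide":[0,0,-0.003],"yaw":0},{"slide":[0,0,-0.003],"yaw":0},{"slide":[0,0,-0.003],"yaw":0}]'
```

```text
clock: 6.58
position: [0.6053, 0.0, 0.121]
ee_rot: [0.724, 0.69, 0.0, 0.0]
ft_force: [-0.4, 0.3, -3.5]
grip_width: 0.671
grasp_force: 43.3
clock: 7.0
position: [0.6049, -0.0, 0.1173]
ee_rot: [0.724, 0.69, -0.0, -0.0]
ft_force: [0.2, 0.6, -2.6]
grip_width: 0.667
grasp_force: 43.3
```

```bash
python3 -m inch '[{"slide":[0,0,-0.0005],"yaw":0},{"slide":[0,0,-0.001],"yaw":0},{"slide":[0,0,-0.001],"yaw":0},{"slide":[0,0,-0.001],"yaw":0}]'; python3 -m inch '[{"slide":[0,0,-0.0005],"yaw":0},{"slide":[0,0,-0.001],"yaw":0},{"slide":[0,0,-0.001],"yaw":0},{"slide":[0,0,-0.001],"yaw":0}]'
```

```text
clock: 7.33
position: [0.6049, -0.0, 0.1163]
ee_rot: [0.724, 0.69, 0.0, 0.0]
ft_force: [0.1, -0.1, -2.9]
grip_width: 0.671
grasp_force: 43.3
clock: 7.67
position: [0.6052, 0.0001, 0.1161]
ee_rot: [0.724, 0.69, 0.0, 0.0]
ft_force: [-2.7, -0.7, 6.1]
grip_width: 0.669
grasp_force: 42.9
```

Contact: the vertical force rose by 9 N at the expected height. Releasing and rising.

```bash
python3 -m inch '[{"slide":[0,0,0],"yaw":0},{"slide":[0,0,0],"yaw":0},{"slide":[0,0,0],"yaw":0},{"slide":[0,0,0],"yaw":0},{"slide":[0,0,0],"yaw":0},{"slide":[0,0,0],"yaw":0},{"slide":[0,0,0],"yaw":0},{"slide":[0,0,0],"yaw":0}]' 0 && python3 -m inch '[{"slide":[0,0,0.01],"yaw":0},{"slide":[0,0,0.03],"yaw":0},{"slide":[0,0,0.06],"yaw":0},{"slide":[0,0,0.09],"yaw":0},{"slide":[0,0,0.115],"yaw":0},{"slide":[0,0,0.13],"yaw":0},{"slide":[0,0,0.135],"yaw":0},{"slide":[0,0,0.135],"yaw":0}]'
python3 - <<'E'
from h import *
snap('wrist','w3.png')
print(proj('w3',[.605,-.0004,.158]))
E
```

```text
clock: 8.33
position: [0.6049, 0.0, 0.1153]
ee_rot: [0.724, 0.69, 0.0, 0.0]
ft_force: [-0.8, 0.1, 0.2]
grip_width: 0.996
grasp_force: 0.0
clock: 9.0
position: [0.6055, 0.0002, 0.2521]
ee_rot: [0.724, 0.69, 0.001, 0.001]
ft_force: [-0.3, -0.2, 0.6]
grip_width: 1.001
grasp_force: 0.0
(np.float64(318.7), np.float64(203.1))
```

View pics/w3.png

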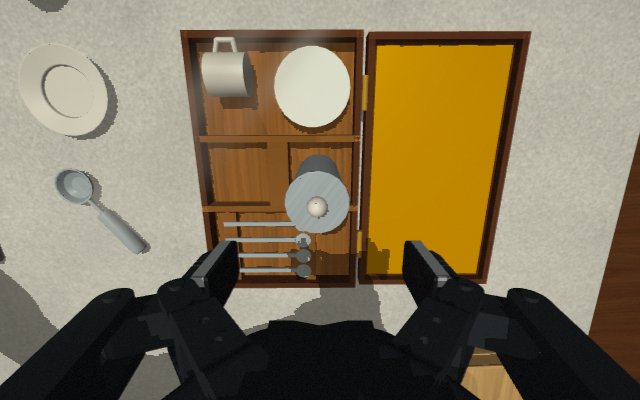

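The tall tin stands upright in the back bay, with its knob at (318,207) and its foot inside the bay walls. On to the short tin.

```bash
python3 -m inch '[{"slide":[-0.005,0.01,0],"yaw":0},{"slide":[-0.017,0.032,0],"yaw":0},{"slide":[-0.032,0.06,0],"yaw":0},{"slide":[-0.047,0.088,0],"yaw":0},{"slide":[-0.062,0.116,0],"yaw":0},{"slide":[-0.077,0.144,0],"yaw":0},{"slide":[-0.092,0.172,0],"yaw":0},{"slide":[-0.107,0.2,0],"yaw":0},{"slide":[-0.122,0.228,0],"yaw":0},{"slide":[-0.137,0.255,0],"yaw":0},{"slide":[-0.15,0.28,0],"yaw":0},{"slide":[-0.16,0.298,0],"yaw":0},{"slide":[-0.166,0.31,0],"yaw":0},{"slide":[-0.17,0.316,0],"yaw":0},{"slide":[-0.17,0.316,0],"yaw":0},{"slide":[-0.17,0.316,0],"yaw":0}]'
python3 - <<'E'
from h import *
snap('wrist','w4.png')
print(proj('w4',[.4355,.3163,.08]),proj('w3',[.495,.0047,.03]), get_obs()['joint_pos'])
E
```

```text
clock: 10.38
position: [0.4347, 0.3155, 0.2496]
ee_rot: [0.724, 0.69, -0.001, 0.0]
ft_force: [0.7, -0.6, -0.5]
grip_width: 0.998
grasp_force: 0.0
(np.float64(320.5), np.float64(182.3)) (np.float64(234.4), np.float64(175.2)) [-0.01011019  0.21698722 -0.79660768  1.6487282   0.15884393  1.34372922
 -0.88112718]
```

View pics/w4.png

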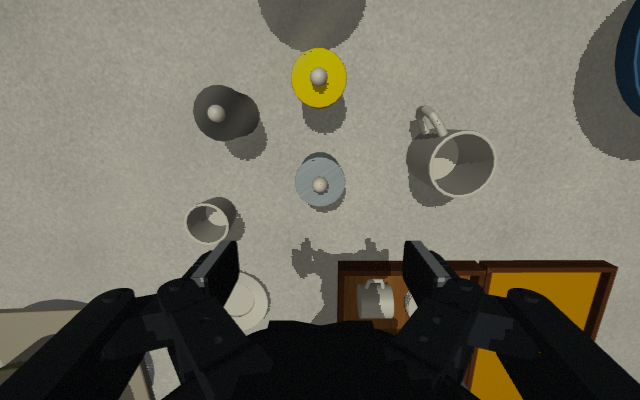

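The short steel tin's knob is at (320,184.5), 2 px from the prediction, and there is room for the fingers on both sides (yellow, black, cup and mug all clear). Descend and grip.

```bash
python3 -m inch '[{"slide":[0.001,-0.001,-0.02],"yaw":0},{"slide":[0.001,-0.001,-0.05],"yaw":0},{"slide":[0.001,-0.001,-0.08],"yaw":0},{"slide":[0.001,-0.001,-0.11],"yaw":0},{"slide":[0.001,-0.001,-0.14],"yaw":0},{"slide":[0.001,-0.001,-0.165],"yaw":0},{"slide":[0.001,-0.001,-0.185],"yaw":0},{"slide":[0.001,-0.001,-0.2],"yaw":0},{"slide":[0.001,-0.001,-0.209],"yaw":0},{"slide":[0.001,-0.001,-0.213],"yaw":0},{"slide":[0.001,-0.001,-0.213],"yaw":0},{"slide":[0.001,-0.001,-0.213],"yaw":0}]' && python3 -m inch '[{"slide":[0,0,0],"yaw":0},{"slide":[0,0,0],"yaw":0},{"slide":[0,0,0],"yaw":0},{"slide":[0,0,0],"yaw":0},{"slide":[0,0,0],"yaw":0},{"slide":[0,0,0],"yaw":0},{"slide":[0,0,0],"yaw":0},{"slide":[0,0,0],"yaw":0},{"slide":[0,0,0],"yaw":0},{"slide":[0,0,0],"yaw":0},{"slide":[0,0,0],"yaw":0},{"slide":[0,0,0],"yaw":0}]' 255 40
```

```text
clock: 11.43
position: [0.4365, 0.315, 0.038]
ee_rot: [0.724, 0.689, 0.0, 0.0]
ft_force: [0.2, 0.6, -0.4]
grip_width: 0.997
grasp_force: 0.0
clock: 12.43
position: [0.4361, 0.3154, 0.0383]
ee_rot: [0.724, 0.69, 0.001, 0.0]
ft_force: [-2.3, -1.1, 7.3]
grip_width: 0.672
grasp_force: 41.0
```

```bash
python3 -m inch '[{"slide":[0,0,0.004],"yaw":0},{"slide":[0,0,0.015],"yaw":0},{"slide":[0,0,0.035],"yaw":0},{"slide":[0,0,0.06],"yaw":0},{"slide":[0,0,0.085],"yaw":0},{"slide":[0,0,0.105],"yaw":0},{"slide":[0,0,0.12],"yaw":0},{"slide":[0,0,0.128],"yaw":0},{"slide":[0,0,0.13],"yaw":0},{"slide":[0,0,0.13],"yaw":0}]' && python3 -m inch '[{"slide":[0.001,-0.006,0],"yaw":0},{"slide":[0.004,-0.02,0],"yaw":0},{"slide":[0.008,-0.04,0],"yaw":0},{"slide":[0.012,-0.06,0],"yaw":0},{"slide":[0.016,-0.085,0],"yaw":0},{"slide":[0.021,-0.11,0],"yaw":0},{"slide":[0.026,-0.135,0],"yaw":0},{"slide":[0.031,-0.16,0],"yaw":0},{"slide":[0.036,-0.185,0],"yaw":0},{"slide":[0.041,-0.21,0],"yaw":0},{"slide":[0.046,-0.235,0],"yaw":0},{"slide":[0.05,-0.257,0],"yaw":0},{"slide":[0.054,-0.277,0],"yaw":0},{"slide":[0.057,-0.293,0],"yaw":0},{"slide":[0.059,-0.304,0],"yaw":0},{"slide":[0.06,-0.309,0],"yaw":0},{"slide":[0.06,-0.31,0],"yaw":0},{"slide":[0.06,-0.31,0],"yaw":0}]'
python3 - <<'E'
from h import *
snap('wrist','w5.png')
E
```

```text
clock: 13.27
position: [0.436, 0.3149, 0.1676]
ee_rot: [0.724, 0.69, 0.0, 0.0]
ft_force: [-0.4, -0.1, -1.3]
grip_width: 0.667
grasp_force: 43.0
clock: 14.77
position: [0.4956, 0.0055, 0.167]
ee_rot: [0.724, 0.69, -0.0, -0.0]
ft_force: [-0.0, 0.6, -2.2]
grip_width: 0.669
grasp_force: 43.0
```

View pics/w5.png

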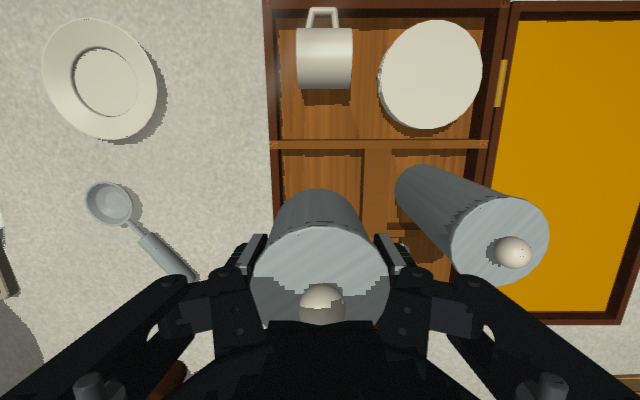

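The short tin is upright, and its foot (column ≈320) is centred between the front wall (277) and the bar (363). The tall tin is clear to the right. Lowering.

```bash
python3 -m inch '[{"slide":[0,0,-0.005],"yaw":0},{"slide":[0,0,-0.018],"yaw":0},{"slide":[0,0,-0.036],"yaw":0},{"slide":[0,0,-0.054],"yaw":0},{"slide":[0,0,-0.072],"yaw":0},{"slide":[0,0,-0.088],"yaw":0},{"slide":[0,0,-0.1],"yaw":0},{"slide":[0,0,-0.108],"yaw":0},{"slide":[0,0,-0.114],"yaw":0},{"slide":[0,0,-0.117],"yaw":0},{"slide":[0,0,-0.118],"yaw":0},{"slide":[0,0,-0.118],"yaw":0},{"slide":[0,0,-0.118],"yaw":0}]' && python3 -m inch '[{"slide":[0,0,-0.0005],"yaw":0},{"slide":[0,0,-0.001],"yaw":0},{"slide":[0,0,-0.0015],"yaw":0},{"slide":[0,0,-0.0015],"yaw":0},{"slide":[0,0,-0.0015],"yaw":0}]'
```

```text
clock: 15.9
position: [0.4963, 0.005, 0.0499]
ee_rot: [0.724, 0.69, 0.0, 0.0]
ft_force: [0.8, 0.7, -1.1]
grip_width: 0.673
grasp_force: 43.0
clock: 16.32
position: [0.4959, 0.005, 0.0479]
ee_rot: [0.724, 0.69, 0.0, 0.0]
ft_force: [0.5, -0.1, -0.7]
grip_width: 0.67
grasp_force: 43.0
```

```bash
python3 -m inch '[{"slide":[0,0,-0.0005],"yaw":0},{"slide":[0,0,-0.001],"yaw":0},{"slide":[0,0,-0.001],"yaw":0},{"slide":[0,0,-0.001],"yaw":0}]'; python3 -m inch '[{"slide":[0,0,-0.0005],"yaw":0},{"slide":[0,0,-0.0007],"yaw":0},{"slide":[0,0,-0.0007],"yaw":0},{"slide":[0,0,-0.0007],"yaw":0}]'
```

```text
clock: 16.65
position: [0.4959, 0.005, 0.0468]
ee_rot: [0.724, 0.69, -0.0, -0.0]
ft_force: [-0.0, -0.7, -2.0]
grip_width: 0.673
grasp_force: 43.0
clock: 16.98
position: [0.496, 0.005, 0.0464]
ee_rot: [0.724, 0.69, 0.0, 0.0]
ft_force: [-2.3, 0.3, 5.0]
grip_width: 0.672
grasp_force: 43.1
```

Contact. Release, rise and check.

```bash
python3 -m inch '[{"slide":[0,0,0],"yaw":0},{"slide":[0,0,0],"yaw":0},{"slide":[0,0,0],"yaw":0},{"slide":[0,0,0],"yaw":0},{"slide":[0,0,0],"yaw":0},{"slide":[0,0,0],"yaw":0},{"slide":[0,0,0],"yaw":0},{"slide":[0,0,0],"yaw":0}]' 0 && python3 -m inch '[{"slide":[0,0,0.01],"yaw":0},{"slide":[0,0,0.03],"yaw":0},{"slide":[0,0,0.06],"yaw":0},{"slide":[0,0,0.09],"yaw":0},{"slide":[0,0,0.12],"yaw":0},{"slide":[0,0,0.15],"yaw":0},{"slide":[0,0,0.18],"yaw":0},{"slide":[0,0,0.195],"yaw":0},{"slide":[0,0,0.2],"yaw":0},{"slide":[0,0,0.2],"yaw":0},{"slide":[0,0,0.2],"yaw":0},{"slide":[0,0,0.2],"yaw":0}]'
python3 - <<'E'
from h import *
snap('wrist','w6.png');snap('scene','s6.png')
a=cv2.imread('pics/w6.png')[:,100:500];b=cv2.resize(cv2.imread('pics/s6.png')[130:330,180:380],(400,400))
cv2.imwrite('pics/c6.png',np.hstack([a,b]))
E
```

```text
clock: 17.65
position: [0.4959, 0.005, 0.0461]
ee_rot: [0.724, 0.69, 0.0, 0.0]
ft_force: [-0.0, -0.2, 0.1]
grip_width: 0.997
grasp_force: 0.0
clock: 18.65
position: [0.4952, 0.0049, 0.2449]
ee_rot: [0.724, 0.69, -0.001, -0.001]
ft_force: [-1.0, 0.5, -0.5]
grip_width: 1.0
grasp_force: 0.0
```

View pics/c6.png

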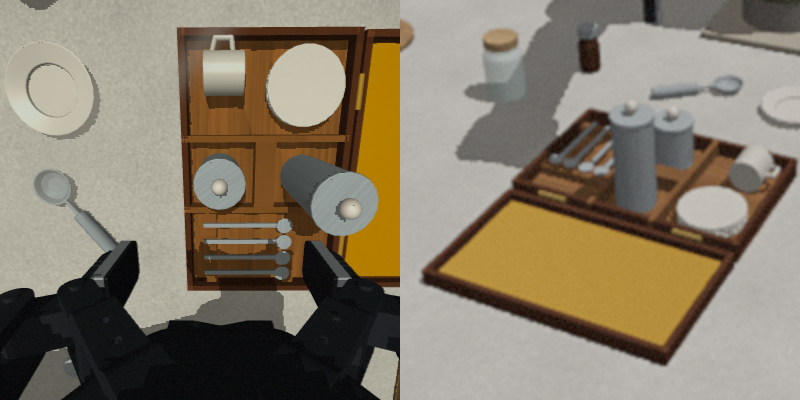

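Both tins stand upright in their bays: the short tin's knob is at (220,187) in the front bay, and the tall tin is in the back bay. The gripper is clear of both.

```bash
python3 -c "from workcell import *; print(hand_in())"
```

```text
the job is handed in; nothing more can be done
None
```

The tall tin stands in the back bay and the short tin in the front bay, placed in that order, both upright and set down gently; the job is handed in at about 19 s of the 64 s allowed.

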